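Close up the pen lathe's control box

ROBOT

A 6-joint arm with a two-finger parallel gripper is mounted at the origin on the work surface. World frame = base frame: x ahead of the robot, y to its left, z up, the work surface at z = 0. Lengths are in m, angles in rad, forces in N, time in s.
With the tool pointing down it reaches from about 0.25 to 0.775 m from the base axis. Payload 4 kg.
Tool frame: the origin (TCP) lies between the finger pads; the fingertips stand 22 mm ahead of it and the grasp point (between the pads) lies 3 mm ahead of it; z points along the fingers, y is the line along which they close (so a half turn about z gives the same grasp; the last joint's range is limited). The gripper opens to 94 mm and grips with 3 to 60 N. Pads are 16 mm wide; open, the fingers measure 119 mm over their backs; the gripper's body (75 mm by 177 mm) begins 78 mm behind the grasp point.
Start: joints at [-1.408, 0.087, 1.371, -0, 1.684, -0.103], TCP at [0.144, -0.531, 0.228] pointing down, gripper open.
Joint ranges: [-3.1, 3.1], [-0.76, 2.03], [0.27, 2.55], [-1.08, 4.22], [0.17, 2.65], [-2.57, 2.57]. Speed limits (rad/s): [2.79, 2.79, 3.14, 3.14, 3.14, 3.14].

INTERFACE

Orientations are given as a rotation vector (axis times angle).
In Python, from plant import sense, read_camera, get_calibration, finish_job, recognise, regions_of, mark_of gives the robot as it stands.
- The arm moves only by the shell command python3 -m handwheel 'ROWS' [OPENING] [FORCE]. ROWS is JSON, a list of rows, each an object of numbers: "x", "y", "z": the shift along the tool's x, y, z in mm; "rx", "ry", "rz": the turn, a rotation vector about the tool's x, y, z in degrees. In form: [{"x": .., "y": .., "z": .., "rx": .., "ry": .., "rz": ..}, ...]. A call has 1 to 20 rows; each row shifts and turns the commanded pose from where the row before left it, along the tool's axes as they then stand; what a row does not reach is not made up. A row lasts 1/12 s, in which the tool goes at most 41.7 mm and 7.16 degrees, less where a joint would pass 70% of its speed; a pose out of reach is approached as far as the arm can. A call with a gripper value outside its range is refused whole. OPENING is the opening, from 0 (shut) to 1 (fully open), set as the call begins (- or left out, the last holds). The fingers move at their own pace and stop on an object; FORCE is the grip in N (left out, the last holds). Time passes only in rows, so rows that do not move let the fingers close. It gives the time, the measured TCP pose, the force, the opening and the grip force at its end, in the units of the state.
- sense(): the state, without advancing time (a new reading comes with each control period).
- read_camera(name): name is "side" or "top"; returns (picture, depth): 400x640x3 uint8, red, green, blue; 400x640 float32, m along the optical axis (not along the pixel's ray), 0 where there is no reading.
- get_calibration(name): a dict with "fx", "fy", "cx", "cy" (pixels), "extrinsics" (4x4, takes a point from world to camera coordinates). Camera axes: x right, y down, z forward; pixel columns grow to the right and rows downward; lengths in m; the calibration is good to about 2 mm. A picture is of the moment at which its call begins. get_calibration takes no time and is no camera call.
- finish_job(): hands the job in; it is judged then, once.
Trained networks look in the newest picture that a camera, given by its name, has taken for a name from the list of things; names that differ only in an ending like _2 or _b are one class to them, and where a whole thing is asked for, a point or a joint stands for the part that bears it (a point fixed in the world has none). Each returns a list of dicts, best first, with "score" (0 to 1); they miss things now and then, are a little off and sometimes report something else, mostly with a low value. They report only what shows in the picture. A call takes as long as a camera call. They do not tell look-alikes from the thing itself.
- recognise(camera, target): "box" ([left, top, right, bottom] in pixels, round what is visible of it).
- regions_of(camera, target): "region" (400x640 bool, what is visible of it) and "box" ([left, top, right, bottom] in pixels, round what is visible of it).
- mark_of(camera, target): "uv" ([column, row] in pixels: a listed point, or the origin of a listed thing).
The state is a dict: "clock": time; "joints": joint angles; "qd": joint speeds; "joint_efforts": joint torques, N m; "tcp_pos": TCP position; "tcp_rot": TCP orientation; "force": force on the tool from outside, world axes, zero at the start; "wrist_torque": the same for the moment, N m; "grip_width": opening from 0.0 (shut) to 1.0 (fully open); "gripper_force": force on a finger pad.
Only numpy, scipy, OpenCV 4.12 (cv2) and the standard library are available. Lean on these libraries where they do the work, as an engineer would, in place of code of your own. Each camera call takes 0.05 s, during which the arm holds its last target. There are 200 camera calls.

TASK

Put the loose inner cover plate back into the pen lathe's open control box: lower it, without dropping it, onto the two pins so that it lies flat and fully home on the ledges. Then fold the hinged lid down until it is fully shut. Leave the jar, the wood blank and the screwdriver where they are.

Things in the scene. Friction and masses are not known exactly. Their poses are not given: they have to be found in the camera images.
- control_box: fixed grey metal box on the bench, open side up, 200 (x) x 160 (y) x 90 mm high, walls 5 mm. Origin: centre of its underside. Along both short ends inside runs a ledge 35 mm wide, its top 45 mm above the underside; on each ledge stands a steel pin, 8 mm diameter, 15 mm tall (top 5 mm tapered to 3 mm), at x = +70 and -70 mm, y = 0. The lid is hinged along the +y rim
- seat (a point): point in the middle of the control box, midway between the pins at the height of the ledge tops; axes as the control box
- hinge (a point): middle of the lid's hinge line on the box's +y rim, 90 mm above the box's underside; axes as the control box (the hinge line runs along x)
- lid (a joint): angle of the lid: 0 shut flat on the rim, pi/2 upright, at most 2.1 (leaning outward). Stiff: it stays where left; about 3 to 4 N at 120 mm from the hinge moves it. Grey panel 200 mm along the hinge, 160 mm from hinge to free edge, 6 mm thick (underside on the hinge line, outer face 6 mm beyond), with a black tab 60 mm wide jutting 18 mm from the middle of the free edge
- lid_edge (a point): middle of the lid's free edge, on the outer face; axes of the lid: x along the hinge, -y from hinge to free edge, z out of the outer face (up when shut)
- cover: loose aluminium plate 175 (x) x 115 (y) x 5 mm, 0.28 kg, lying flat on the bench. Origin: centre of its underside. Two through holes, 12 mm diameter, at x = +70 and -70 mm, y = 0. In the middle of its top stands a black grip rib, 12 mm thick in x, 60 mm long in y, 5 to 35 mm above the underside; grasp it from above, closing along x. It fits either way round (half turn)
- jar: bystander: small jar with a steel cap, 52 mm diameter, 60 mm high; origin at the centre of its underside
- blank: bystander: dark square wood blank 125 x 20 x 20 mm; origin at the centre of its underside
- driver: bystander: screwdriver with black handle lying on the bench; origin at about its middle
There are look-alikes about, which are no part of the job. Of the things that look like the cover, the smallest one is meant.

How it is judged:
On the way, in this order (a step that is already met when the one before it is completed fails the run):
1. the cover plate is seated on both pins, flat on the ledges, while the lid is open (z of cover in the frame of seat between -0.003 and 0.003 m and horizontal distance between cover and seat below 0.004 m and angle between the x axis of cover and the x axis of seat, either way round below 0.06 rad and angle between cover's own z axis and vertical below 0.04 rad and value of joint lid above 1 rad), for 0.2 s.
2. the lid is folded shut (value of joint lid below 0.04 rad), for 0.2 s.
At the end, for the whole second after the job is handed in: The cover plate is at rest on both pins in the control box: its underside within 3 mm of the ledge height, its centre within 4 mm of the seat, turned less than 0.06 rad from the box (either way round), tilted less than 0.04 rad; and the lid is shut to within 0.04 rad (z of cover in the frame of seat between -0.003 and 0.003 m and horizontal distance between cover and seat below 0.004 m and angle between the x axis of cover and the x axis of seat, either way round below 0.06 rad and angle between cover's own z axis and vertical below 0.04 rad and linear speed of cover below 0.02 m/s and value of joint lid below 0.04 rad); the robot touches nothing.
It fails at once if the cover plate is dropped (falls free faster than 0.5 m/s) (linear speed of cover above 0.5 m/s and contact force between the fingers and cover below 0.1 N).
It fails at once if the jar is moved more than 30 mm (distance of jar from where it was at the start of the episode above 0.03 m).
It fails at once if the wood blank is moved more than 30 mm (distance of blank from where it was at the start of the episode above 0.03 m).
It fails at once if the screwdriver is moved more than 30 mm (distance of driver from where it was at the start of the episode above 0.03 m).
It also fails if it takes over 58 s, if anything falls off the work surface, if the arm or the gripper's body presses on something with over 40 N, if the wrist force passes 120 N, or if a joint passes its speed limit or range.

## Working session

There is one attempt and no reset: what is moved stays moved. The work goes in short steps, Python scripts to look and compute and a shell command to move; the robot and the scene stay as the last step left them, time stands still between calls to the robot, and variables do not carry over. Pictures are saved under pics/ and viewed, at most 10 in all, crops included, and the job is handed in when it is done.

```bash
mkdir -p pics; ls
cat > h.py <<'E'
import numpy as np, cv2
from scipy.spatial.transform import Rotation as R
from plant import *
def world(cam,u,v,d):
    c=get_calibration(cam);T=np.linalg.inv(np.array(c["extrinsics"]))
    p=np.stack([(u-c["cx"])*d/c["fx"],(v-c["cy"])*d/c["fy"],d],-1)
    return p@T[:3,:3].T+T[:3,3]
def cloud(cam,depth):
    v,u=np.mgrid[:400,:640]; return world(cam,u,v,depth)
def save(n,p): cv2.imwrite("pics/"+n+".png",p[:,:,::-1])
E
python3 - <<'E'
from h import *
for c in("top","side"):
    p,d=read_camera(c);save(c+"0",p);np.savez(c+"0.npz",p=p,d=d)
    W=cloud(c,d)
    for t in("cover","control_box","lid","jar","blank","driver"):
        for r in regions_of(c,t):
            m=r["region"]&(d>0)
            q=W[m]
            if len(q)<5: continue
            print(c,t,round(r["score"],2),[int(x) for x in r["box"]],m.sum(),q.min(0).round(3),np.median(q,0).round(3),q.max(0).round(3))
print(sense())
E
```

```text
pics
top cover 0.68 [332, 162, 391, 229] 2270 [ 0.42  -0.276 -0.005] [ 0.518 -0.191  0.005] [ 0.62  -0.105  0.04 ]
top cover 0.6 [151, 260, 216, 348] 4620 [ 0.099  0.232 -0.005] [0.228 0.322 0.007] [0.355 0.419 0.055]
top cover 0.55 [366, 278, 451, 339] 4798 [ 0.113 -0.438 -0.008] [ 0.204 -0.311  0.007] [ 0.293 -0.188  0.053]
top control_box 0.78 [169, 147, 276, 231] 7685 [ 0.428  0.052 -0.006] [0.539 0.209 0.066] [0.669 0.368 0.263]
top lid 0.66 [170, 151, 217, 231] 2926 [ 0.428  0.214 -0.001] [0.527 0.255 0.181] [0.63  0.368 0.263]
top jar 0.75 [322, 115, 343, 139] 308 [ 0.699 -0.126 -0.003] [ 0.718 -0.1    0.059] [ 0.765 -0.075  0.067]
top blank 0.74 [249, 103, 271, 144] 333 [ 0.693  0.085 -0.002] [0.753 0.116 0.019] [0.813 0.146 0.028]
top driver 0.96 [437, 144, 447, 212] 379 [ 0.481 -0.44  -0.005] [ 0.539 -0.426  0.021] [ 0.673 -0.413  0.032]
side cover 0.83 [312, 183, 361, 216] 844 [ 0.416 -0.275 -0.004] [ 0.507 -0.181  0.006] [ 0.614 -0.101  0.041]
side cover 0.76 [243, 283, 349, 354] 4191 [ 0.096  0.224 -0.004] [0.214 0.334 0.007] [0.353 0.419 0.052]
side control_box 0.71 [20
[... 488 characters left out ...]
0.928 0.293 0.26 ]
{'clock': 0.7, 'joints': array([-1.40813010e+00,  8.71740569e-02,  1.37065032e+00, -2.99701084e-06,
        1.68361470e+00, -1.03125475e-01]), 'qd': array([-0.00103597, -0.00019757,  0.00039278, -0.00060311, -0.00047217,
       -0.00033723]), 'joint_efforts': array([-7.30203942e-05, -3.39910913e+01, -3.02518165e+01,  7.19480077e-02,
        2.36762152e-02, -6.66647665e-06]), 'tcp_pos': array([ 0.14445592, -0.53071959,  0.22754531]), 'tcp_rot': array([3.11373897e+00, 4.16255883e-01, 2.50509466e-06]), 'force': array([ 0.23018635, -0.00119164, -0.09530004]), 'wrist_torque': array([-0.05931703, -0.00796885, -0.02689682]), 'gripper_force': 0.0, 'grip_width': 1.0018691336080507}
```

Run:
```python
from h import *
z=np.load("top0.npz");p,d=z["p"],z["d"];W=cloud("top",d)
for r in regions_of("top","cover"):
    m=r["region"]&(d>0); q=W[m]; pl=q[q[:,2]<0.016]
    rect=cv2.minAreaRect((pl[:,:2]*1000).astype(np.float32)); rib=q[q[:,2]>0.025]
    print("plate",rect,"rib",rib.mean(0).round(4),cv2.minAreaRect((rib[:,:2]*1000).astype(np.float32)),rib[:,2].max())
# box rim / ledges
q=W[(W[...,0]>.4)&(W[...,0]<.68)&(W[...,1]>.02)&(W[...,1]<.4)&(d>0)]
rim=q[(abs(q[:,2]-.09)<.007)&(q[:,1]<.225)]
print("rim",cv2.minAreaRect((rim[:,:2]*1000).astype(np.float32)))
led=q[(abs(q[:,2]-.045)<.005)&(q[:,1]<.22)]
print("ledge",cv2.minAreaRect((led[:,:2]*1000).astype(np.float32)),np.median(led[:,2]))
for c in("top","side"):
  for t in("seat","hinge","lid_edge"):
    for r in mark_of(c,t)[:2]:print(c,t,r)
save("top_crop",cv2.resize(p[90:350,140:460],None,fx=2.3,fy=2.3,interpolation=cv2.INTER_CUBIC))
save("cov_crop",cv2.resize(np.hstack([p[150:240,165:285],p[150:240,310:410]]),None,fx=3.6,fy=3.6,interpolation=cv2.INTER_CUBIC))
```

```text
plate ((519.5853271484375, -192.5886993408203), (116.20565032958984, 177.25582885742188), 64.63929748535156) rib [ 0.5178 -0.1917  0.0341] ((518.562255859375, -191.55032348632812), (58.84351348876953, 12.22933578491211), 64.1808853149414) 0.03966866380186773
plate ((227.03472900390625, 326.4204406738281), (239.8408203125, 164.94200134277344), 8.033453941345215) rib [0.2281 0.3202 0.0463] ((227.04237365722656, 322.8791198730469), (16.833471298217773, 82.42970275878906), 8.09747314453125) 0.05531821413492577
plate ((203.2520751953125, -315.1741943359375), (244.95120239257812, 163.27577209472656), 85.04837036132812) rib [ 0.205  -0.3116  0.0454] ((204.56805419921875, -312.82183837890625), (17.559358596801758, 82.1944808959961), 84.68152618408203) 0.05337878888852465
rim ((543.345703125, 146.39776611328125), (200.251220703125, 165.7786865234375), 6.896100044250488)
ledge ((544.1587524414062, 141.86688232421875), (227.5428009033203, 156.43682861328125), 6.818509101867676) 0.045283759118918354
top seat {'uv': [246.1, 189.3], 'score': 0.68}
top seat {'uv': [249.2, 193.2], 'score': 0.21}
top hinge {'uv': [214.4, 191.6], 'score': 0.96}
top lid_edge {'uv': [172.8, 190.7], 'score': 0.92}
top lid_edge {'uv': [249.2, 187.4], 'score': 0.71}
side seat {'uv': [259.7, 224.2], 'score': 0.68}
side hinge {'uv': [244.9, 225.6], 'score': 0.66}
side lid_edge {'uv': [336.3, 196.8], 'score': 0.74}
side lid_edge {'uv': [224.6, 193.9], 'score': 0.68}
```

View pics/top_crop.png

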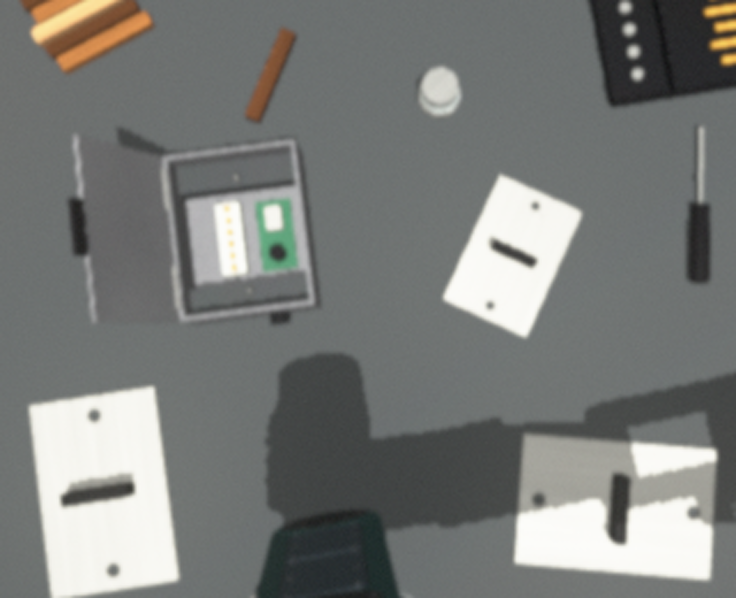

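View pics/cov_crop.png

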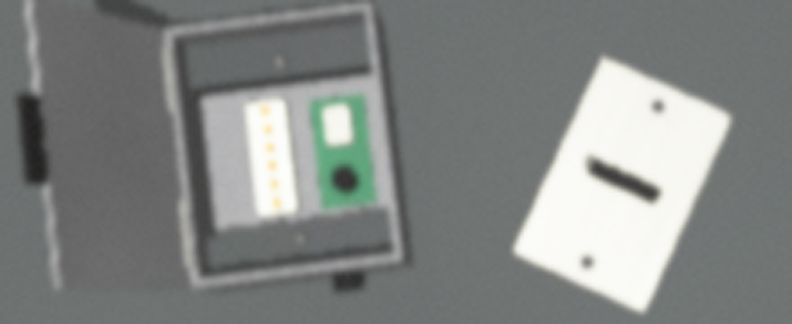

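Look-alikes for the cover in the top image are plates at pixel (361,196), about 177x116 mm, (184,304), about 240x165 mm, and (408,308), about 245x163 mm. The smallest is (361,196). The crop shows that plate with its two holes and black rib, and the open box with its pins at about (242.5,167) and (248,216). The lid leans outward to the left. Next I refine the pin and hole positions.

```bash
cat >> h.py <<'E'
def onplane(cam,u,v,z):
    a=world(cam,u,v,np.float64(.5));b=world(cam,u,v,np.float64(1.5)); return a+(b-a)*(z-a[2])/(b[2]-a[2])
def blob(p,u,v,sgn,r=3):
    u0,v0=int(round(u)),int(round(v)); g=p.astype(float).mean(2)[v0-r:v0+r+1,u0-r:u0+r+1]*sgn
    w=np.clip(g-np.median(g)-.25*(g.max()-np.median(g)),0,None); vv,uu=np.mgrid[v0-r:v0+r+1,u0-r:u0+r+1]
    return (w*uu).sum()/w.sum(),(w*vv).sum()/w.sum(),w.max()
E
python3 - <<'E'
from h import *
ps=[read_camera("top") for _ in range(4)]
p=np.mean([a[0] for a in ps],0);d=np.median([a[1] for a in ps],0);np.savez("top1.npz",p=p,d=d)
def pair(pts,sgn,z):
    A=[]
    for u,v in pts:
        b=blob(p,u,v,sgn);print(np.round(b,2));A.append(onplane("top",b[0],b[1],z))
    dd=A[0]-A[1];print((A[0]+A[1])/2,"dist",np.linalg.norm(dd),"yaw",np.degrees(np.arctan2(dd[1],dd[0])))
print("pins");pair([(242.5,167),(248,216.4)],1,.058)
print("holes");pair([(372.5,179.4),(353,222.8)],-1,.003)
W=cloud("top",d)
q=W[(W[...,0]>.4)&(W[...,0]<.68)&(W[...,1]>.02)&(W[...,1]<.4)&(d>0)]
rim=q[(abs(q[:,2]-.09)<.005)&(q[:,1]<.235)]
Rm=np.array([[np.cos(.12),np.sin(.12)],[-np.sin(.12),np.cos(.12)]]);e=rim[:,:2]@Rm.T
print("rim ext",np.percentile(e,[0,1,3,97,99,100],axis=0).round(4).tolist())
m=q[q[:,2]>.11];f=m@np.vstack([np.c_[Rm,[0,0]],[0,0,1]]).T
c=np.polyfit(f[:,2],f[:,1],1);print("lid angle",np.pi/2+np.arctan(c[0]),"y at .09",np.polyval(c,.09),"zmax",f[:,2].max(), "x range",f[:,0].min(),f[:,0].max())
E
```

```text
pins
[242.06 166.83  18.69]
[247.78 215.84  12.94]
[0.54151178 0.14402182 0.058     ] dist 0.1403212154745052 yaw 6.988818860719381
holes
[372.3  179.09  71.38]
[352.67 222.34  70.94]
[ 0.51748438 -0.19165082  0.003     ] dist 0.1402339055342223 yaw -25.23172557643473
rim ext [[0.4567, -0.0024], [0.457, -0.0022], [0.4576, -0.002], [0.6562, 0.1593], [0.6569, 0.1599], [0.657, 0.1608]]
lid angle 1.8236357774259782 y at .09 0.16671800008480467 zmax 0.7291814355963658 x range 0.4567229944446266 0.6566457070346622
```

```bash
cat > to.py <<'E'
# python3 to.py x y z yawx(deg): needed turn now, and shift in tool axes after that turn
import sys
from h import *
x,y,z,yaw=map(float,sys.argv[1:5]); s=sense()
A=R.from_rotvec(s["tcp_rot"]); B=R.from_euler("ZX",[yaw,180],degrees=True)
print("turn deg",(A.inv()*B).as_rotvec(degrees=True).round(2),"shift mm after turn",B.inv().apply(np.array([x,y,z])-s["tcp_pos"]).round(4)*1000)
print(s["clock"],s["tcp_pos"].round(4),s["force"].round(1),s["grip_width"],s["gripper_force"])
E
python3 to.py .5175 -.1917 .15 64.8
python3 -m handwheel '[{"rz":-6.2},{"rz":-6.2},{"rz":-6.2},{"rz":-6.2},{"rz":-6.2},{"rz":-6.2},{"rz":-6.2},{"rz":-6.2}]' 0.6
python3 to.py .5175 -.1917 .15 64.8
```

```text
turn deg [ 0.000e+00  1.000e-02 -4.957e+01] shift mm after turn [465.6 193.2  77.5]
1.25 [ 0.1445 -0.5307  0.2275] [0.  0.9 0.9] 0.998237485296577 0.0
turn deg [ 0.000e+00  1.000e-02 -4.957e+01] shift mm after turn [465.6 193.2  77.5]
1.25 [ 0.1445 -0.5307  0.2275] [0.  0.9 0.9] 0.998237485296577 0.0validation failed for argument at $[0]...
```

```bash
python3 -m handwheel '[{"x":0,"y":0,"z":0,"rx":0,"ry":0,"rz":-6.2},{"x":0,"y":0,"z":0,"rx":0,"ry":0,"rz":-6.2},{"x":0,"y":0,"z":0,"rx":0,"ry":0,"rz":-6.2},{"x":0,"y":0,"z":0,"rx":0,"ry":0,"rz":-6.2},{"x":0,"y":0,"z":0,"rx":0,"ry":0,"rz":-6.2},{"x":0,"y":0,"z":0,"rx":0,"ry":0,"rz":-6.2},{"x":0,"y":0,"z":0,"rx":0,"ry":0,"rz":-6.2},{"x":0,"y":0,"z":0,"rx":0,"ry":0,"rz":-6.2}]' 0.6
python3 to.py .5175 -.1917 .15 64.8
```

```text
clock: 1.92
tcp_pos: [0.1445, -0.5307, 0.2275]
tcp_rot: [2.648, 1.691, 0.0]
force: [0.4, -0.4, 0.5]
grip_width: 0.602
gripper_force: 0.0
turn deg [0.01 0.   0.34] shift mm after turn [465.6 193.2  77.5]
1.9167 [ 0.1445 -0.5307  0.2275] [ 0.4 -0.4  0.5] 0.6016043864184668 0.0
```

```bash
python3 -m handwheel '[{"x":29,"y":12,"z":4.8,"rx":0,"ry":0,"rz":0},{"x":29,"y":12,"z":4.8,"rx":0,"ry":0,"rz":0},{"x":29,"y":12,"z":4.8,"rx":0,"ry":0,"rz":0},{"x":29,"y":12,"z":4.8,"rx":0,"ry":0,"rz":0},{"x":29,"y":12,"z":4.8,"rx":0,"ry":0,"rz":0},{"x":29,"y":12,"z":4.8,"rx":0,"ry":0,"rz":0},{"x":29,"y":12,"z":4.8,"rx":0,"ry":0,"rz":0},{"x":29,"y":12,"z":4.8,"rx":0,"ry":0,"rz":0},{"x":29,"y":12,"z":4.8,"rx":0,"ry":0,"rz":0},{"x":29,"y":12,"z":4.8,"rx":0,"ry":0,"rz":0},{"x":29,"y":12,"z":4.8,"rx":0,"ry":0,"rz":0},{"x":29,"y":12,"z":4.8,"rx":0,"ry":0,"rz":0},{"x":29,"y":12,"z":4.8,"rx":0,"ry":0,"rz":0},{"x":29,"y":12,"z":4.8,"rx":0,"ry":0,"rz":0},{"x":29,"y":12,"z":4.8,"rx":0,"ry":0,"rz":0},{"x":29,"y":12,"z":4.8,"rx":0,"ry":0,"rz":0},{"x":0,"y":0,"z":0,"rx":0,"ry":0,"rz":0}]'
python3 to.py .5175 -.1917 .031 64.8
```

```text
clock: 3.33
tcp_pos: [0.5181, -0.1884, 0.1493]
tcp_rot: [-2.646, -1.69, -0.003]
force: [-1.1, 0.1, -1.4]
grip_width: 0.599
gripper_force: 0.0
turn deg [-0.07 -0.16  0.34] shift mm after turn [ -3.3   0.8 118.3]
3.3333 [ 0.5181 -0.1884  0.1493] [-1.1  0.1 -1.4] 0.5993704407694537 0.0
```

```bash
python3 -m handwheel '[{"x":-1,"y":0,"z":30,"rx":0,"ry":0,"rz":0.3},{"x":0,"y":0,"z":30,"rx":0,"ry":0,"rz":0},{"x":0,"y":0,"z":20,"rx":0,"ry":0,"rz":0},{"x":0,"y":0,"z":0,"rx":0,"ry":0,"rz":0},{"x":0,"y":0,"z":0,"rx":0,"ry":0,"rz":0},{"x":0,"y":0,"z":0,"rx":0,"ry":0,"rz":0}]'
python3 to.py .5175 -.1917 .031 64.8
```

```text
clock: 3.83
tcp_pos: [0.5159, -0.1942, 0.0724]
tcp_rot: [2.655, 1.675, 0.002]
force: [0.9, -0.9, -0.3]
grip_width: 0.601
gripper_force: 0.0
turn deg [ 0.15  0.01 -0.3 ] shift mm after turn [ 2.9  0.4 41.4]
3.8333 [ 0.5159 -0.1942  0.0724] [ 0.9 -0.9 -0.3] 0.6013138214844055 0.0
```

```bash
for i in 1 2 3 4; do python3 -m handwheel '[{"x":0,"y":0,"z":3,"rx":0,"ry":0,"rz":0}]' | sed -n 2,3p; done
python3 to.py .5175 -.1917 .031 64.8
```

```text
tcp_pos: [0.5169, -0.1945, 0.0707]
tcp_rot: [2.653, 1.674, 0.005]
tcp_pos: [0.5165, -0.1942, 0.0669]
tcp_rot: [2.653, 1.675, 0.004]
tcp_pos: [0.516, -0.1939, 0.063]
tcp_rot: [2.654, 1.676, 0.002]
tcp_pos: [0.5155, -0.1936, 0.0592]
tcp_rot: [2.655, 1.676, 0.001]
turn deg [ 0.08  0.01 -0.28] shift mm after turn [ 2.6  1.  28.2]
4.1667 [ 0.5155 -0.1936  0.0592] [ 0.5 -0.5  0.7] 0.598145180529201 0.0
```

```bash
python3 -m handwheel '[{"x":2.5,"y":1,"z":10,"rx":0,"ry":0,"rz":-0.3},{"x":0,"y":0,"z":10,"rx":0,"ry":0,"rz":0},{"x":0,"y":0,"z":4,"rx":0,"ry":0,"rz":0},{"x":0,"y":0,"z":0,"rx":0,"ry":0,"rz":0},{"x":0,"y":0,"z":0,"rx":0,"ry":0,"rz":0},{"x":0,"y":0,"z":0,"rx":0,"ry":0,"rz":0}]'
python3 to.py .5175 -.1917 .031 64.8
```

```text
clock: 4.67
tcp_pos: [0.5173, -0.1916, 0.0347]
tcp_rot: [2.652, 1.684, -0.0]
force: [0.8, -0.4, 0.6]
grip_width: 0.598
gripper_force: 0.0
turn deg [0.01 0.01 0.03] shift mm after turn [-0.   0.3  3.7]
4.6667 [ 0.5173 -0.1916  0.0347] [ 0.8 -0.4  0.6] 0.5984118267329838 0.0
```

```bash
python3 -m handwheel '[{"x":0,"y":0,"z":3,"rx":0,"ry":0,"rz":0},{"x":0,"y":0,"z":0,"rx":0,"ry":0,"rz":0}]'
python3 -m handwheel '[{"x":0,"y":0,"z":0,"rx":0,"ry":0,"rz":0},{"x":0,"y":0,"z":0,"rx":0,"ry":0,"rz":0},{"x":0,"y":0,"z":0,"rx":0,"ry":0,"rz":0},{"x":0,"y":0,"z":0,"rx":0,"ry":0,"rz":0},{"x":0,"y":0,"z":0,"rx":0,"ry":0,"rz":0},{"x":0,"y":0,"z":0,"rx":0,"ry":0,"rz":0},{"x":0,"y":0,"z":0,"rx":0,"ry":0,"rz":0},{"x":0,"y":0,"z":0,"rx":0,"ry":0,"rz":0}]' 0 40
python3 to.py .5175 -.1917 .031 64.8
```

```text
clock: 4.83
tcp_pos: [0.5172, -0.1916, 0.0316]
tcp_rot: [2.652, 1.684, 0.0]
force: [0.3, 0.9, 0.1]
grip_width: 0.602
gripper_force: 0.0
clock: 5.5
tcp_pos: [0.5172, -0.1916, 0.0317]
tcp_rot: [2.652, 1.684, 0.0]
force: [0.0, -0.7, 0.6]
grip_width: 0.125
gripper_force: 40.0
turn deg [0.02 0.   0.03] shift mm after turn [-0.   0.3  0.7]
5.5 [ 0.5172 -0.1916  0.0317] [ 0.  -0.7  0.6] 0.12487386476154479 39.99795913696289
```

```bash
python3 -m handwheel '[{"x":0,"y":0,"z":-5,"rx":0,"ry":0,"rz":0},{"x":0,"y":0,"z":-10,"rx":0,"ry":0,"rz":0},{"x":0,"y":0,"z":-20,"rx":0,"ry":0,"rz":0},{"x":0,"y":0,"z":-25,"rx":0,"ry":0,"rz":0},{"x":0,"y":0,"z":-25,"rx":0,"ry":0,"rz":0},{"x":0,"y":0,"z":-25,"rx":0,"ry":0,"rz":0},{"x":0,"y":0,"z":-20,"rx":0,"ry":0,"rz":-2.2},{"x":0,"y":0,"z":-10,"rx":0,"ry":0,"rz":-5},{"x":0,"y":0,"z":0,"rx":0,"ry":0,"rz":-5},{"x":0,"y":0,"z":0,"rx":0,"ry":0,"rz":-5},{"x":0,"y":0,"z":0,"rx":0,"ry":0,"rz":-5},{"x":0,"y":0,"z":0,"rx":0,"ry":0,"rz":-5},{"x":0,"y":0,"z":0,"rx":0,"ry":0,"rz":-5},{"x":0,"y":0,"z":0,"rx":0,"ry":0,"rz":0},{"x":0,"y":0,"z":0,"rx":0,"ry":0,"rz":0}]'
python3 to.py .5415 .144 .150 97
```

```text
clock: 6.75
tcp_pos: [0.517, -0.1914, 0.1719]
tcp_rot: [-2.084, -2.351, 0.0]
force: [1.1, -0.1, -2.0]
grip_width: 0.126
gripper_force: 40.0
turn deg [-0.    0.   -0.09] shift mm after turn [329.9  65.2  21.9]
6.75 [ 0.517  -0.1914  0.1719] [ 1.1 -0.1 -2. ] 0.125599302447339 39.99785006046295
```

```bash
python3 -m handwheel '[{"x":10,"y":2,"z":0,"rx":0,"ry":0,"rz":0},{"x":20,"y":4,"z":0,"rx":0,"ry":0,"rz":0},{"x":25,"y":5,"z":0,"rx":0,"ry":0,"rz":0},{"x":25,"y":5,"z":0,"rx":0,"ry":0,"rz":0},{"x":25,"y":5,"z":0,"rx":0,"ry":0,"rz":0},{"x":25,"y":5,"z":0,"rx":0,"ry":0,"rz":0},{"x":25,"y":5,"z":0,"rx":0,"ry":0,"rz":0},{"x":25,"y":5,"z":0,"rx":0,"ry":0,"rz":0},{"x":25,"y":5,"z":0,"rx":0,"ry":0,"rz":0},{"x":25,"y":5,"z":0,"rx":0,"ry":0,"rz":0},{"x":25,"y":5,"z":0,"rx":0,"ry":0,"rz":0},{"x":25,"y":5,"z":0,"rx":0,"ry":0,"rz":0},{"x":25,"y":5,"z":0,"rx":0,"ry":0,"rz":0},{"x":15,"y":3,"z":0,"rx":0,"ry":0,"rz":0},{"x":10,"y":1,"z":0,"rx":0,"ry":0,"rz":0},{"x":0,"y":0,"z":0,"rx":0,"ry":0,"rz":0},{"x":0,"y":0,"z":0,"rx":0,"ry":0,"rz":0},{"x":0,"y":0,"z":0,"rx":0,"ry":0,"rz":0},{"x":0,"y":0,"z":0,"rx":0,"ry":0,"rz":0}]'
python3 to.py .5415 .144 .105 97
```

```text
clock: 8.33
tcp_pos: [0.5413, 0.1429, 0.1717]
tcp_rot: [2.083, 2.351, -0.001]
force: [0.3, -0.3, -2.7]
grip_width: 0.125
gripper_force: 40.0
turn deg [-0.    0.03 -0.07] shift mm after turn [ 1.1  0.4 66.7]
8.3333 [0.5413 0.1429 0.1717] [ 0.3 -0.3 -2.7] 0.12464346347129727 39.99799847602844
```

```bash
python3 -m handwheel '[{"x":1,"y":0.4,"z":10,"rx":0,"ry":0,"rz":0},{"x":0,"y":0,"z":20,"rx":0,"ry":0,"rz":0},{"x":0,"y":0,"z":20,"rx":0,"ry":0,"rz":0},{"x":0,"y":0,"z":15,"rx":0,"ry":0,"rz":0},{"x":0,"y":0,"z":5,"rx":0,"ry":0,"rz":0},{"x":0,"y":0,"z":0,"rx":0,"ry":0,"rz":0},{"x":0,"y":0,"z":0,"rx":0,"ry":0,"rz":0},{"x":0,"y":0,"z":0,"rx":0,"ry":0,"rz":0}]'
python3 to.py .5415 .144 .076 97
python3 - <<'E'
from h import *
out=[]
for c in("top","side"):
    p,d=read_camera(c);np.savez(c+"2.npz",p=p,d=d)
    b=p[145:240,160:290] if c=="top" else p[165:260,190:320]
    out.append(cv2.resize(b,None,fx=3,fy=3,interpolation=cv2.INTER_CUBIC))
save("hover",np.hstack(out))
E
```

```text
clock: 9.0
tcp_pos: [0.5425, 0.1449, 0.103]
tcp_rot: [2.081, 2.352, 0.003]
force: [0.1, 0.2, -3.1]
grip_width: 0.125
gripper_force: 40.0
turn deg [ 0.14 -0.    0.  ] shift mm after turn [-0.8 -1.1 27. ]
9.0 [0.5425 0.1449 0.103 ] [ 0.1  0.2 -3.1] 0.12483248886863718 39.9979966878891
```

View pics/hover.png

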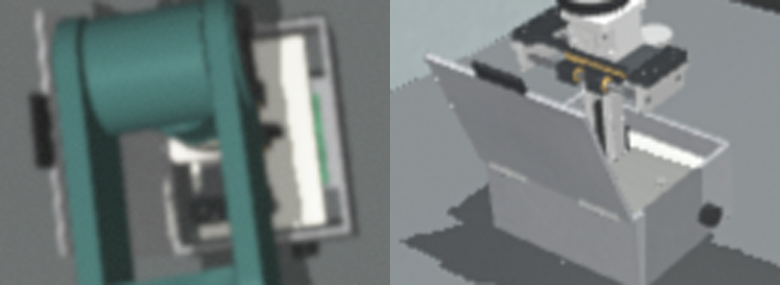

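The hover view shows the plate level inside the box, with the arm hiding the holes from above. I lower it gently and watch the force.

```bash
Z='x'; 
python3 -m handwheel '[{"x":0,"y":0,"z":4,"rx":0,"ry":0,"rz":0},{"x":0,"y":0,"z":3,"rx":0,"ry":0,"rz":0},{"x":0,"y":0,"z":1,"rx":0,"ry":0,"rz":0},{"x":0,"y":0,"z":0,"rx":0,"ry":0,"rz":0},{"x":0,"y":0,"z":0,"rx":0,"ry":0,"rz":0}]'|sed -n 2,4p
for i in 1 2 3 4 5; do python3 -m handwheel '[{"x":0,"y":0,"z":1,"rx":0,"ry":0,"rz":0},{"x":0,"y":0,"z":0,"rx":0,"ry":0,"rz":0}]'|sed -n 2,4p; done; python3 -c "from plant import sense;print(sense()['wrist_torque'])"
```

```text
tcp_pos: [0.5414, 0.145, 0.0934]
tcp_rot: [-2.081, -2.353, 0.001]
force: [1.0, -0.4, -3.5]
tcp_pos: [0.5416, 0.145, 0.0926]
tcp_rot: [2.081, 2.353, -0.0]
force: [-0.3, 0.3, -2.6]
tcp_pos: [0.5415, 0.145, 0.0915]
tcp_rot: [-2.081, -2.353, 0.0]
force: [-0.3, -0.0, -2.9]
tcp_pos: [0.5415, 0.145, 0.0905]
tcp_rot: [-2.081, -2.353, 0.0]
force: [0.4, 0.4, -3.1]
tcp_pos: [0.5415, 0.145, 0.0895]
tcp_rot: [-2.081, -2.353, 0.0]
force: [0.1, 0.9, -3.0]
tcp_pos: [0.5414, 0.145, 0.0884]
tcp_rot: [-2.081, -2.353, 0.0]
force: [0.1, 0.0, -3.8]
[-0.02322426 -0.07184831 -0.02287746]
```

```bash
for i in 1 2 3 4 5; do python3 -m handwheel '[{"x":0,"y":0,"z":1,"rx":0,"ry":0,"rz":0},{"x":0,"y":0,"z":1,"rx":0,"ry":0,"rz":0},{"x":0,"y":0,"z":0,"rx":0,"ry":0,"rz":0}]'|sed -n '2p;4p'; done; python3 -c "from plant import sense;print(sense()['wrist_torque'])"
```

```text
tcp_pos: [0.5413, 0.145, 0.0863]
force: [0.2, -0.3, -2.5]
tcp_pos: [0.5414, 0.145, 0.0844]
force: [0.4, 0.3, -2.6]
tcp_pos: [0.5414, 0.145, 0.0824]
force: [1.0, -0.4, -2.8]
tcp_pos: [0.5414, 0.145, 0.0804]
force: [0.4, 0.1, -2.9]
tcp_pos: [0.5414, 0.145, 0.0784]
force: [-0.6, 0.4, -3.5]
[-0.01700396 -0.07872831 -0.03292214]
```

```bash
for i in 1 2 3; do python3 -m handwheel '[{"x":0,"y":0,"z":1,"rx":0,"ry":0,"rz":0},{"x":0,"y":0,"z":0,"rx":0,"ry":0,"rz":0}]'|sed -n '2p;4p'; done; python3 -c "from plant import sense;print(sense()['wrist_torque'])"
```

```text
tcp_pos: [0.5414, 0.145, 0.0774]
force: [-0.9, -0.0, -3.3]
tcp_pos: [0.5417, 0.145, 0.0768]
force: [-0.2, 0.8, -2.6]
tcp_pos: [0.5417, 0.145, 0.0767]
force: [-2.0, -0.9, 3.2]
[-0.07677705  0.41201222  0.00562747]
```

```bash
python3 -m handwheel '[{"x":0,"y":0,"z":0,"rx":0,"ry":0,"rz":0},{"x":0,"y":0,"z":0,"rx":0,"ry":0,"rz":0},{"x":0,"y":0,"z":0,"rx":0,"ry":0,"rz":0},{"x":0,"y":0,"z":0,"rx":0,"ry":0,"rz":0}]' 0.35|sed -n '2p;4,6p'
python3 -m handwheel '[{"x":0,"y":0,"z":-5,"rx":0,"ry":0,"rz":0},{"x":0,"y":0,"z":-15,"rx":0,"ry":0,"rz":0},{"x":0,"y":0,"z":-25,"rx":0,"ry":0,"rz":0},{"x":0,"y":0,"z":-30,"rx":0,"ry":0,"rz":0},{"x":0,"y":0,"z":-30,"rx":0,"ry":0,"rz":0},{"x":0,"y":0,"z":-30,"rx":0,"ry":0,"rz":0},{"x":0,"y":0,"z":-30,"rx":0,"ry":0,"rz":0},{"x":-30,"y":0,"z":-30,"rx":0,"ry":0,"rz":0},{"x":-30,"y":0,"z":-30,"rx":0,"ry":0,"rz":0},{"x":-30,"y":0,"z":-30,"rx":0,"ry":0,"rz":0},{"x":-30,"y":0,"z":-10,"rx":0,"ry":0,"rz":0},{"x":-30,"y":0,"z":0,"rx":0,"ry":0,"rz":0},{"x":-30,"y":0,"z":0,"rx":0,"ry":0,"rz":0},{"x":-30,"y":0,"z":0,"rx":0,"ry":0,"rz":0},{"x":-30,"y":0,"z":0,"rx":0,"ry":0,"rz":0},{"x":0,"y":0,"z":0,"rx":0,"ry":0,"rz":0}]' 0.35
python3 - <<'E'
from h import *
out=[]
for c in("top","side"):
    p,d=read_camera(c);np.savez(c+"3.npz",p=p,d=d)
    b=p[145:240,160:290] if c=="top" else p[165:260,190:320]
    out.append(cv2.resize(b,None,fx=3,fy=3,interpolation=cv2.INTER_CUBIC))
    W=cloud(c,d);q=W[d>0];f=(q[:,:2]-[.5415,.144]);a=np.radians(7);l=np.c_[f[:,0]*np.cos(a)+f[:,1]*np.sin(a),-f[:,0]*np.sin(a)+f[:,1]*np.cos(a),q[:,2]]
    k=(abs(l[:,0])<.08)&(abs(l[:,1])<.05)&(abs(l[:,0])>.015)&(l[:,2]<.07)&(l[:,2]>.02);l=l[k]
    if len(l)>10: print(c,len(l),"plane z=ax+by+c",np.linalg.lstsq(np.c_[l[:,:2],np.ones(len(l))],l[:,2],rcond=None)[0])
save("seated",np.hstack(out))
E
```

```text
tcp_pos: [0.5417, 0.145, 0.0756]
force: [0.5, -0.4, 0.3]
grip_width: 0.338
gripper_force: 0.0
clock: 13.77
tcp_pos: [0.5709, -0.0966, 0.3384]
tcp_rot: [2.088, 2.346, -0.004]
force: [-0.1, 0.6, -1.1]
grip_width: 0.349
gripper_force: 0.0
top 1610 plane z=ax+by+c [0.00036545 0.00094536 0.05009848]
side 176 plane z=ax+by+c [0.00356927 0.00578351 0.05114023]
```

View pics/seated.png

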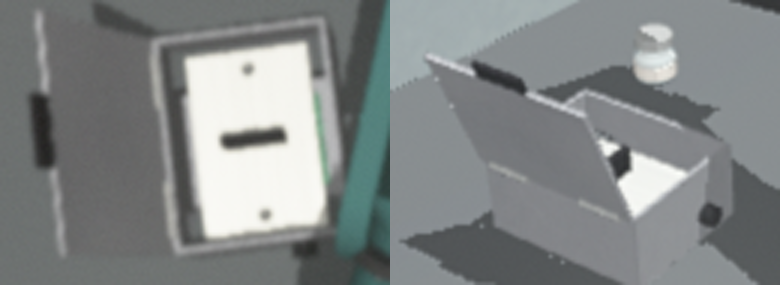

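The seated view shows the cover in the box with its top at z = 0.050, level to within 0.001, and the lid still leaning out on the left. Next I measure the lid.

```bash
python3 - <<'E'
from h import *
a=np.radians(7)
for c in("top","side"):
    z=np.load(c+"3.npz");d=z["d"];q=cloud(c,d)[d>0]
    f=(q[:,:2]-[.5415,.144]);l=np.c_[f[:,0]*np.cos(a)+f[:,1]*np.sin(a),-f[:,0]*np.sin(a)+f[:,1]*np.cos(a),q[:,2]]
    for z0 in np.arange(.10,.28,.02):
        k=(abs(l[:,0])<.095)&(abs(l[:,2]-z0)<.006)&(l[:,1]>.05)&(l[:,1]<.25); s=l[k]
        if len(s):print(c,round(z0,3),len(s),np.percentile(s[:,1],[5,50,95]).round(4))
for yl in(.24,.20,.18):print(yl,"world",(.5415-np.sin(a)*yl).round(4),(.144+np.cos(a)*yl).round(4))
E
python3 to.py .5122 .3822 .34 97
```

```text
top 0.1 197 [0.077  0.0825 0.0857]
top 0.12 186 [0.0876 0.0904 0.0931]
top 0.14 205 [0.0941 0.0972 0.1002]
top 0.16 210 [0.101  0.1043 0.1071]
top 0.18 216 [0.1084 0.1116 0.1145]
top 0.2 224 [0.1157 0.1186 0.1212]
top 0.22 247 [0.1223 0.1253 0.1283]
top 0.24 280 [0.1301 0.1328 0.1375]
top 0.26 74 [0.1371 0.1397 0.1444]
side 0.1 106 [0.0862 0.0884 0.0918]
side 0.12 106 [0.0929 0.0961 0.0985]
side 0.14 103 [0.1002 0.1032 0.1057]
side 0.16 111 [0.1075 0.1098 0.1128]
side 0.18 108 [0.1148 0.1174 0.12  ]
side 0.2 117 [0.1221 0.1247 0.1271]
side 0.22 124 [0.1286 0.1312 0.1341]
side 0.24 144 [0.1332 0.1371 0.1402]
side 0.26 46 [0.1387 0.1417 0.1466]
0.24 world 0.5123 0.3822
0.2 world 0.5171 0.3425
0.18 world 0.5196 0.3227
turn deg [-0.02 -0.03 -0.09] shift mm after turn [ 4.782e+02 -2.000e-01 -1.100e+00]
13.8667 [ 0.5707 -0.0924  0.3389] [-0.2  0.8  0.1] 0.35168780678278233 0.0
```

```bash
python3 -m handwheel '[{"x":12,"y":0,"z":-1,"rx":0,"ry":0,"rz":0},{"x":24,"y":0,"z":-1,"rx":0,"ry":0,"rz":0},{"x":26,"y":0,"z":-1,"rx":0,"ry":0,"rz":0},{"x":26,"y":0,"z":0,"rx":0,"ry":0,"rz":0},{"x":26,"y":0,"z":0,"rx":0,"ry":0,"rz":0},{"x":26,"y":0,"z":0,"rx":0,"ry":0,"rz":0},{"x":26,"y":0,"z":0,"rx":0,"ry":0,"rz":0},{"x":26,"y":0,"z":0,"rx":0,"ry":0,"rz":0},{"x":26,"y":0,"z":0,"rx":0,"ry":0,"rz":0},{"x":26,"y":0,"z":0,"rx":0,"ry":0,"rz":0},{"x":26,"y":0,"z":0,"rx":0,"ry":0,"rz":0},{"x":26,"y":0,"z":0,"rx":0,"ry":0,"rz":0},{"x":26,"y":0,"z":0,"rx":0,"ry":0,"rz":0},{"x":26,"y":0,"z":0,"rx":0,"ry":0,"rz":0},{"x":26,"y":0,"z":0,"rx":0,"ry":0,"rz":0},{"x":26,"y":0,"z":0,"rx":0,"ry":0,"rz":0},{"x":26,"y":0,"z":0,"rx":0,"ry":0,"rz":0},{"x":12,"y":0,"z":0,"rx":0,"ry":0,"rz":0},{"x":0,"y":0,"z":0,"rx":0,"ry":0,"rz":0},{"x":0,"y":0,"z":0,"rx":0,"ry":0,"rz":0}]' 0
python3 to.py .5171 .3425 .25 97
```

```text
clock: 15.53
tcp_pos: [0.5161, 0.344, 0.3421]
tcp_rot: [2.078, 2.356, -0.001]
force: [-0.2, 0.0, 0.3]
grip_width: 0.008
gripper_force: 0.0
turn deg [-0.    0.04  0.17] shift mm after turn [-1.6  0.8 92.1]
15.5333 [0.5161 0.344  0.3421] [-0.2  0.   0.3] 0.008192240348728825 0.0
```

```bash
python3 -m handwheel '[{"x":0,"y":0,"z":15,"rx":0,"ry":0,"rz":0},{"x":0,"y":0,"z":30,"rx":0,"ry":0,"rz":0},{"x":0,"y":0,"z":30,"rx":0,"ry":0,"rz":0},{"x":0,"y":0,"z":20,"rx":0,"ry":0,"rz":0},{"x":0,"y":0,"z":10,"rx":0,"ry":0,"rz":0},{"x":0,"y":0,"z":0,"rx":0,"ry":0,"rz":0},{"x":0,"y":0,"z":0,"rx":0,"ry":0,"rz":0}]' |sed -n '1,4p'
for i in 1 2 3 4; do python3 -m handwheel '[{"x":-10,"y":0,"z":0,"rx":0,"ry":0,"rz":0},{"x":-10,"y":0,"z":0,"rx":0,"ry":0,"rz":0},{"x":-10,"y":0,"z":0,"rx":0,"ry":0,"rz":0}]' |sed -n '2p;4p'; done
```

```text
clock: 16.12
tcp_pos: [0.5174, 0.3423, 0.2378]
tcp_rot: [2.082, 2.352, 0.001]
force: [1.1, 0.7, 0.8]
tcp_pos: [0.5216, 0.3124, 0.2391]
force: [0.8, 1.3, 0.3]
tcp_pos: [0.5248, 0.2834, 0.2383]
force: [0.2, 3.3, 3.0]
tcp_pos: [0.5282, 0.2529, 0.2373]
force: [0.8, 1.3, 2.7]
tcp_pos: [0.5317, 0.2232, 0.2367]
force: [0.7, 2.6, -1.3]
```

```bash
python3 -m handwheel '[{"x":-10,"y":0,"z":0,"rx":0,"ry":0,"rz":0},{"x":-10,"y":0,"z":0,"rx":0,"ry":0,"rz":0},{"x":-10,"y":0,"z":0,"rx":0,"ry":0,"rz":0},{"x":-10,"y":0,"z":1,"rx":0,"ry":0,"rz":0},{"x":-10,"y":0,"z":2,"rx":0,"ry":0,"rz":0},{"x":0,"y":0,"z":0,"rx":0,"ry":0,"rz":0}]' |sed -n '2p;4p'
python3 - <<'E'
from h import *
out=[]
for c in("top","side"):
    p,d=read_camera(c)
    b=p[145:240,160:290] if c=="top" else p[165:260,190:320]
    out.append(cv2.resize(b,None,fx=3,fy=3,interpolation=cv2.INTER_CUBIC))
save("push",np.hstack(out))
E
```

```text
tcp_pos: [0.5382, 0.1718, 0.2337]
force: [0.4, 0.4, -0.7]
```

View pics/push.png

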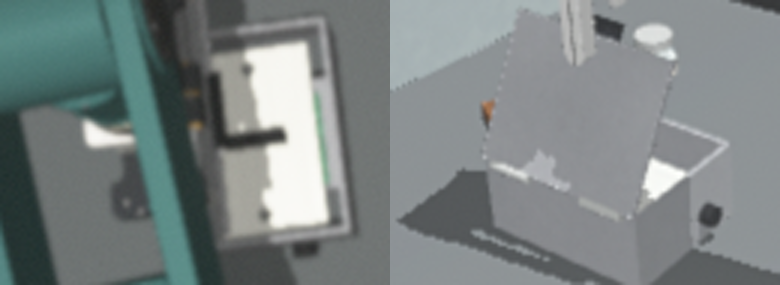

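The push view shows the lid leaning inward, with the fingertip on its outer face near the free edge (right panel, about (575,60)). I follow the arc down.

```bash
python3 -m handwheel '[{"x":-10,"y":0,"z":7,"rx":0,"ry":0,"rz":0},{"x":-10,"y":0,"z":7,"rx":0,"ry":0,"rz":0},{"x":-10,"y":0,"z":8,"rx":0,"ry":0,"rz":0},{"x":-8,"y":0,"z":9,"rx":0,"ry":0,"rz":0},{"x":-8,"y":0,"z":9,"rx":0,"ry":0,"rz":0},{"x":-7,"y":0,"z":9,"rx":0,"ry":0,"rz":0}]' |sed -n '2p;4p'
python3 -m handwheel '[{"x":-5,"y":0,"z":11,"rx":0,"ry":0,"rz":0},{"x":-5,"y":0,"z":11,"rx":0,"ry":0,"rz":0},{"x":-5,"y":0,"z":11,"rx":0,"ry":0,"rz":0},{"x":-3,"y":0,"z":11,"rx":0,"ry":0,"rz":0},{"x":-2,"y":0,"z":11,"rx":0,"ry":0,"rz":0},{"x":0,"y":0,"z":0,"rx":0,"ry":0,"rz":0}]' |sed -n '2p;4p'
python3 to.py .5415 .097 .118 97
```

```text
tcp_pos: [0.5444, 0.1207, 0.1837]
force: [0.7, 0.9, 0.3]
tcp_pos: [0.545, 0.1014, 0.1263]
force: [-0.3, 0.1, -0.6]
turn deg [-0.35  0.    0.01] shift mm after turn [-4.  -4.   8.3]
18.7167 [0.545  0.1014 0.1263] [-0.3  0.1 -0.6] 0.006458849950571157 0.0
```

```bash
for i in 1 2 3 4 5 6; do python3 -m handwheel '[{"x":0,"y":0,"z":2,"rx":0,"ry":0,"rz":0},{"x":0,"y":0,"z":0,"rx":0,"ry":0,"rz":0}]' |sed -n '2p;4p'; done
```

```text
tcp_pos: [0.5466, 0.1021, 0.1276]
force: [0.0, 0.3, 0.6]
tcp_pos: [0.547, 0.1021, 0.1263]
force: [-0.2, 1.0, 0.1]
tcp_pos: [0.5472, 0.1021, 0.1243]
force: [0.6, 0.2, 0.5]
tcp_pos: [0.547, 0.1019, 0.1221]
force: [1.0, -0.9, 1.9]
tcp_pos: [0.5469, 0.1019, 0.1198]
force: [-0.1, -1.0, 0.6]
tcp_pos: [0.5469, 0.1019, 0.1183]
force: [-1.1, -0.1, 2.9]
```

```bash
for i in 1 2 3 4; do python3 -m handwheel '[{"x":0,"y":0,"z":1,"rx":0,"ry":0,"rz":0},{"x":0,"y":0,"z":0,"rx":0,"ry":0,"rz":0},{"x":0,"y":0,"z":0,"rx":0,"ry":0,"rz":0}]' |sed -n '2p;4p'; done
```

```text
tcp_pos: [0.547, 0.1019, 0.1182]
force: [-1.9, -1.3, 5.6]
tcp_pos: [0.547, 0.1019, 0.1182]
force: [-2.8, -1.6, 8.9]
tcp_pos: [0.547, 0.1019, 0.1182]
force: [-4.9, -1.4, 13.6]
tcp_pos: [0.547, 0.1019, 0.1181]
force: [-6.5, -1.2, 16.1]
```

Hard stop at z = 0.118, which matches the shut lid. I back off and check.

```bash
python3 -m handwheel '[{"x":0,"y":0,"z":-5,"rx":0,"ry":0,"rz":0},{"x":0,"y":0,"z":-15,"rx":0,"ry":0,"rz":0},{"x":0,"y":0,"z":-30,"rx":0,"ry":0,"rz":0},{"x":0,"y":0,"z":-30,"rx":0,"ry":0,"rz":0},{"x":-30,"y":0,"z":-30,"rx":0,"ry":0,"rz":0},{"x":-30,"y":0,"z":-30,"rx":0,"ry":0,"rz":0},{"x":-30,"y":0,"z":-20,"rx":0,"ry":0,"rz":0},{"x":-30,"y":0,"z":0,"rx":0,"ry":0,"rz":0},{"x":-30,"y":0,"z":0,"rx":0,"ry":0,"rz":0},{"x":-30,"y":0,"z":0,"rx":0,"ry":0,"rz":0},{"x":-30,"y":0,"z":0,"rx":0,"ry":0,"rz":0},{"x":0,"y":0,"z":0,"rx":0,"ry":0,"rz":0},{"x":0,"y":0,"z":0,"rx":0,"ry":0,"rz":0},{"x":0,"y":0,"z":0,"rx":0,"ry":0,"rz":0}]' | sed -n '1,4p'
python3 - <<'E'
from h import *
p,d=read_camera("top");l=cloud("top",d)[d>0];f=l[:,:2]-[.5415,.144];a=np.radians(7)
l=np.c_[f[:,0]*np.cos(a)+f[:,1]*np.sin(a),-f[:,0]*np.sin(a)+f[:,1]*np.cos(a),l[:,2]]
l=l[(abs(l[:,0])<.09)&(abs(l[:,1])<.07)&(l[:,2]<.13)]
print(len(l),np.linalg.lstsq(np.c_[l[:,:2],np.ones(len(l))],l[:,2],rcond=None)[0])
W=cloud("top",d)
for t in("jar","blank","driver"):
    for r in regions_of("top",t)[:1]:print(t,np.median(W[r["region"]&(d>0)],0).round(3))
save("shut",cv2.resize(p[100:260,150:460],None,fx=2.4,fy=2.4))
E
```

```text
clock: 21.88
tcp_pos: [0.5723, -0.1048, 0.2724]
tcp_rot: [-2.08, -2.352, -0.0]
force: [1.3, -0.1, 0.1]
3327 [-0.0016892  -0.00028856  0.09618575]
blank [0.751 0.116 0.02 ]
driver [ 0.542 -0.427  0.021]
```

View pics/shut.png

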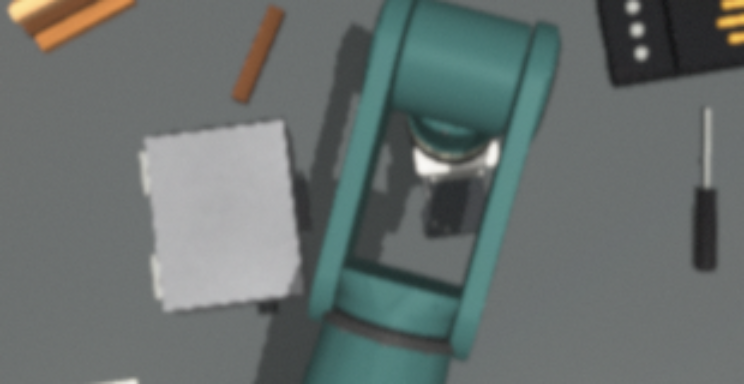

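The lid lies flat (top at z = 0.096, slope under 0.001 across the hinge), the robot is clear, and the blank and screwdriver have not moved. The jar is hidden by the arm, but the arm stayed high and well away from it.

```bash
python3 -c "from plant import finish_job;print(finish_job())"
```

```text
the job is handed in; nothing more can be done
None
```

The job is handed in: the cover was measured flat and fully home on the ledges before closing, the lid is shut, the blank and screwdriver did not move, and the jar was hidden by the arm in the last picture, so its position was not rechecked.

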